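# Release the ratchet and lower the press lever

### The job

On the small bench press, press the pawl's thumb tab all the way down so that the pawl lets go of the ratchet teeth, and then push the raised lever down by its crossbar handle to its lowest stop, so that the press plate sits in the perforated strainer. Only touch and push: do not take the tab or the crossbar between the fingers, do not force the lever past the engaged pawl, and leave the pawl pressed. Leave the two dropper bottles and the cup of wooden sticks standing where they are.

Things in the scene. Friction and masses are not known exactly. Their poses are not given: they have to be found in the camera images.
- press: Grey bench press fixed to the table. Origin on the table under the lever's hinge. z up; y points level from the hinge to the lever's handle end; x along the hinge axis, to the open side with the toothed wheel. Base x -75..75, y -110..150, 16 mm high. Column x -54..-26, y -85..30, 215 mm high. Steel strainer, 90 mm across, 81 mm high, at y 70; a plate on a rod above it follows the lever.
- hinge (a point): Point on the lever's hinge axis, 160 mm above the table, at the press's x = 0. The axis runs along the press's x.
- handle_mid (a point): Middle of the lever's handle: black level crossbar, 26 mm diameter, 100 mm long, along the press's x at press x = 0, at the end of a 16 mm steel rod. Its centre line is 190 mm from the hinge axis. It moves with the lever on an arc in the press's y-z plane, from about 290 mm high (raised) to about 150 mm (lowest).
- lever (a joint): Lever angle, rad: 0 raised (rod 0.75 rad above level, towards the press's +y), growing downwards, 0.80 at the lowest stop (rod 0.05 rad below level). Starts at 0 to 0.05. Stiff hinge, stays where left; 4 to 10 N on the handle moves it. With the pawl engaged a tooth stops it at about 0.085. The toothed wheel (116 mm) at the hinge turns with it.
- pawl_tab (a point): Centre of the upper face of the pawl's thumb tab: plain steel plate 36 (press x) x 40 (y) x 6 mm, level while the pawl is engaged, then 229 mm above the table and 125 mm from the hinge towards the press's -y (away from the handle). Moves with the pawl.
- pawl (a joint): Pawl angle, rad: 0 engaged (nose in the teeth, tab up); pressing the tab down lifts the nose, clear of the teeth above about 0.15; 0.35 is the tab's lower stop (centre about 20 mm lower, sloping down away from the pivot). Pivot along the press's x at press y -70, z 206 mm. Stiff: it stays where left; 2 to 3 N on the tab moves it.
- bottle_a: Loose amber dropper bottle with paper band, black collar and orange bulb; 33 mm diameter, 110 mm high. Origin under its centre. To be left alone.
- bottle_b: The same but smaller: 28 mm diameter, 93 mm high. Origin under its centre. To be left alone.
- stick_cup: Loose white cup full of wooden sticks, 52 mm diameter, 55 mm high (82 mm with the sticks). Origin under its centre. To be left alone.

How it is judged (in metres and radians):
On the way, in this order (a step that is already met when the one before it is completed fails the run):
1. the pawl is pressed free while the lever is still up (value of joint pawl above 0.22 rad and value of joint lever below 0.12 rad), for 0.1 s.
2. the lever is pushed down to its stop with the pawl free (value of joint lever above 0.75 rad and value of joint pawl above 0.2 rad), for 0.1 s.
At the end, for the whole second after the job is handed in: The lever is at rest within 0.05 rad of its lowest stop (10 mm at the handle), the pawl is still pressed free (beyond 0.2 rad), and both bottles and the cup stand upright within 25 mm of where they were (all of step 2 and velocity of joint lever below 0.05 rad/s and distance of each of bottle_a, bottle_b, stick_cup from where it was at the start of the episode below 0.025 m and angle between each of bottle_a, bottle_b, stick_cup's own z axis and vertical below 0.2 rad); the robot touches nothing.
It fails at once if the lever is forced down past a tooth while the pawl is engaged (value of joint lever above 0.2 rad and value of joint pawl below 0.1 rad).
It fails at once if the crossbar handle is taken between the fingers (x of the grasp point in the frame of handle_mid between -0.055 and 0.055 m and y of the grasp point in the frame of handle_mid between -0.014 and 0.014 m and z of the grasp point in the frame of handle_mid between -0.014 and 0.014 m).
It fails at once if the pawl's tab is taken between the fingers (distance between the grasp point and pawl_tab below 0.01 m).
It fails at once if a bottle or the cup is pushed away, lifted or knocked over (distance of any of bottle_a, bottle_b, stick_cup from where it was at the start of the episode above 0.025 m or angle between any of bottle_a, bottle_b, stick_cup's own z axis and vertical above 0.6 rad).
It also fails if it takes over 48 s, if anything falls off the work surface, if the arm or the gripper's body presses on something with over 40 N, if the wrist force passes 120 N, or if a joint passes its speed limit or range.

### The arm

A 6-joint arm with a two-finger parallel gripper is mounted at the origin on the work surface. World frame = base frame: x ahead of the robot, y to its left, z up, the work surface at z = 0. Lengths are in m, angles in degrees, forces in N, time in s.
With the tool pointing down it reaches from about 0.325 to 1 m from the base axis. Payload 5.1 kg.
Tool frame: the origin (TCP) lies between the finger pads; the fingertips stand 22 mm ahead of it and the grasp point (between the pads) lies 3 mm ahead of it; z points along the fingers, y is the direction in which the jaws open and shut (so a half turn about z gives the same grasp; the last joint's range is limited). The gripper opens to 85 mm and grips with 20 to 120 N. Pads are 22 mm wide; open, the fingers measure 114 mm over their backs; the gripper's body (76 mm by 85 mm) begins 54 mm behind the grasp point. The pads swing forward as they close: fully open they stand 13 mm farther back than shut.
Start: joints at [-80.707, 7.093, 94.555, -0, 78.352, -4.733], TCP at [0.158, -0.631, 0.253] pointing down, gripper open.
Joint ranges: [-149.61, 149.61], [-58.7, 133.49], [1.44, 155.28], [-77.14, 257.14], [18.33, 153.61], [-166.67, 166.67]. Speed limits (degrees/s): [147.25, 147.25, 180, 180, 180, 180].

### API

Orientations are given as [roll, pitch, yaw] about the fixed x, y, z axes, in that order (R = Rz(yaw) Ry(pitch) Rx(roll)).
In Python, from workcell import bot gives the robot as it stands. The module is installed in compiled form; this text tells all that it offers.
- The arm moves only by the tool step_arm, never from a script. Its argument "plan" is a list of rows, each a list of 2 entries, a list of its own where there are three numbers: the shift along the world's x, y, z each as a share of 0.3 m, from -1 to 1, then the turn, a rotation vector about the world's x, y, z each as a share of pi/2 rad, from -1 to 1. A call has 1 to 5 rows; each row is the pose to reach, as a shift and turn from the pose commanded when the call began; what a row does not reach only later rows make up. A row lasts 1/12 s, in which the tool goes at most 41.7 mm and 7.16 degrees, less where a joint would pass 70% of its speed; a pose out of reach is approached as far as the arm can. A call with a number of a shift or a turn outside -1 to 1 is refused whole. A call with a gripper value outside its range is refused whole. "claw" is the gripper command: -1 is shut, 1 is fully open, values between are in proportion, set as the call begins (left out, the last holds). The fingers move at their own pace and stop on an object; the grip force is fixed at half the most. Time passes only in rows, so rows that repeat a pose let the fingers close. It gives the time, the measured TCP pose, the force and the opening at its end, in the units of the state.
- bot.state(): the state, without advancing time (a new reading comes with each control period).
- bot.snapshot(name): name is "side" or "top" or "wrist"; returns (picture, depth): 480x640x3 uint8, red, green, blue; 480x640 float32, m along the optical axis (not along the pixel's ray), 0 where there is no reading.
- bot.camera_model(name): a dict with "vertical_fov" (degrees; the focal length in pixels is half the picture's height over the tangent of half this angle, whatever the lens; pixels are square), "cx", "cy" (the principal point, pixels), "extrinsics" (4x4, takes a point from world to camera coordinates). Camera axes: x right, y up, looking along -z (the intrinsics and any distortion apply to the point x, -y, -z); pixel columns grow to the right and rows downward; lengths in m; the calibration is good to about 2 mm. A picture is of the moment at which its call begins: read the wrist's pose just before it. camera_model takes no time and is no camera call; for the wrist camera it gives the pose at the moment of the call.
- bot.finish_job(): hands the job in, once; it reports no verdict.
The state is a dict: "clock": time; "joint_pos": joint angles; "qd": joint speeds; "tau": joint torques, N m; "ee_pos": TCP position; "tcp_rot": TCP orientation; "ft_force": force on the tool from outside, world axes, zero at the start; "wrist_torque": the same for the moment, N m; "gripper_width": opening from 0.0 (shut) to 1.0 (fully open).
Only numpy, scipy, OpenCV 4.12 (cv2) and the standard library are available. Lean on these libraries where they do the work, as an engineer would, in place of code of your own. Each camera call takes 0.05 s, during which the arm holds its last target.

## Working session

There is one attempt and no reset: what is moved stays moved. The work goes in short steps, Python scripts to look and compute and a tool call to move; the robot and the scene stay as the last step left them, time stands still between calls to the robot, and variables do not carry over. Pictures are saved under pics/ and viewed, and the job is handed in when it is done.

Besides the shell and the picture viewer there is one more tool, called after "Request:" as name(argument=value, ...) on one line, values as JSON. step_arm: Moves the arm, as the interface text tells. Shift numbers are shares of 0.3 m and turn numbers shares of pi/2 rad, none past 1 either way. Its arguments: {"type":"object","properties":{"plan":{"type":"array"},"claw":{"type":"number"}},"required":["plan"]}

```bash
mkdir -p pics
python3 - <<'E'
from workcell import bot
import cv2,numpy as np
for n in ("side","top"):
    p,d=bot.snapshot(n); cv2.imwrite(f"pics/{n}0.png",p[:,:,::-1]); np.savez(f"{n}0.npz",p=p,d=d)
    print(n,bot.camera_model(n))
print(bot.state())
E
```

```text
side {'vertical_fov': 56.587634941856, 'cx': 315.7371402433088, 'cy': 243.82053307036514, 'extrinsics': array([[-8.50960695e-01, -5.25229227e-01,  3.94087064e-04,
         4.87733307e-01],
       [ 3.53369490e-01, -5.71963256e-01,  7.40262141e-01,
        -3.29840904e-01],
       [-3.88581909e-01,  6.30073244e-01,  6.72318233e-01,
        -5.65483570e-01],
       [ 0.00000000e+00,  0.00000000e+00,  0.00000000e+00,
         1.00000000e+00]])}
top {'vertical_fov': 50.28368952540856, 'cx': 325.7929183635633, 'cy': 242.38125148062517, 'extrinsics': array([[ 0.02770586, -0.99959873, -0.00589556, -0.02266837],
       [ 0.98648171,  0.02638841,  0.16173274, -0.58475537],
       [-0.16151226, -0.01029681,  0.98681699, -0.84653126],
       [ 0.        ,  0.        ,  0.        ,  1.        ]])}
{'clock': 0.1, 'joint_pos': array([-8.07061298e+01,  7.13024525e+00,  9.46264190e+01,  1.51340866e-03,
        7.83528564e+01, -4.73451387e+00]), 'qd': array([ 0.0063761 , -0.02171922, -0.1925329 , -0.00165379, -0.06261209,
       -0.06242628]), 'tau': array([-4.47065804e-04, -4.24932003e+01, -3.66653252e+01, -8.45399381e-05,
        3.97799056e-03, -1.34631600e-05]), 'ee_pos': array([ 0.15743563, -0.63011467,  0.25216875]), 'tcp_rot': array([-1.79890975e+02, -1.05163045e-02,  1.40280671e+01]), 'ft_force': array([0.64551563, 0.531586  , 0.43358199]), 'wrist_torque': array([ 0.02016707, -0.02954229,  0.01475425]), 'gripper_width': 1.0017334082353333}
```

View pics/side0.png

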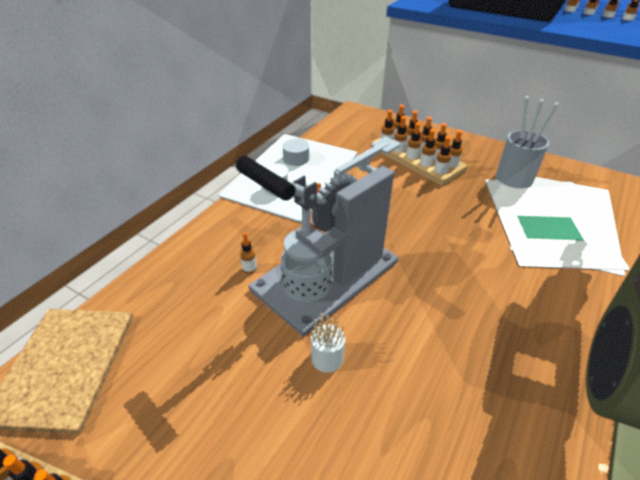

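View pics/top0.png

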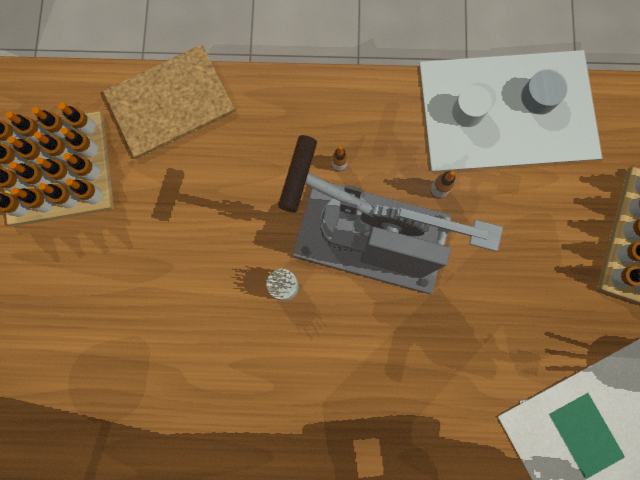

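The side view shows the black crossbar at about (265,177) and the tab at about (385,147). The top view shows the crossbar from (307,137) to (290,210), the tab at (487,235), bottles at (340,158) and (445,183), and the cup at (283,284).

```bash
cat > h.py <<'E'
import numpy as np,cv2
from workcell import bot
def ray(n,u,v,M=None):
    c=M or bot.camera_model(n); f=240/np.tan(np.radians(c["vertical_fov"]/2)); E=c["extrinsics"]
    d=np.array([(u-c["cx"])/f,-(v-c["cy"])/f,-1.]); R=E[:3,:3]
    return -R.T@E[:3,3], R.T@d
def onz(n,u,v,z,M=None):
    o,d=ray(n,u,v,M); return o+d*(z-o[2])/d[2]
def dep(n,u,v,D,M=None):
    o,d=ray(n,u,v,M); return o+d*D
def proj(n,P,M=None):
    c=M or bot.camera_model(n); f=240/np.tan(np.radians(c["vertical_fov"]/2)); E=c["extrinsics"]
    q=E[:3,:3]@P+E[:3,3]; return np.array([c["cx"]+f*q[0]/-q[2],c["cy"]-f*q[1]/-q[2]])
E
python3 - <<'E'
from h import *
z=np.load("top0.npz");p,d=z["p"],z["d"]
np.set_printoptions(precision=4,suppress=True)
# handle mask
m=(p.max(2)<75).astype(np.uint8); m[:, :270]=0;m[:,330:]=0;m[:125]=0;m[220:]=0
hh=np.zeros_like(m)
vs,us=np.nonzero(m); P=np.array([dep("top",u,v,d[v,u]) for u,v in zip(us,vs)])
k=P[:,2]>.2; us,vs,P=us[k],vs[k],P[k]; print("handle n",len(us)); r=cv2.minAreaRect(np.c_[us,vs].astype(np.float32)); print(r,P[:,2].min(),np.median(P[:,2]),P[:,2].max())
print("handle c",onz("top",*r[0],.29), onz("top",*r[0],.285))
# tab by height: depth pixels
m=np.zeros((480,640),bool); m[205:265,460:515]=1
vs,us=np.nonzero(m); P=np.array([dep("top",u,v,d[v,u]) for u,v in zip(us,vs)])
k=(P[:,2]>.2); print("tab n",k.sum()); r=cv2.minAreaRect(np.c_[us,vs][k].astype(np.float32)); print(r,np.median(P[k,2]))
for u,v in [(480,234),(487,236),(495,238)]: print(dep("top",u,v,d[v,u]),onz("top",u,v,.229))
# base
g=((p.max(2).astype(int)-p.min(2))<25)
m=np.zeros((480,640),bool); m[170:300,280:470]=1
for nm,u,v in [("TL?",311,187),("BL",293,256),("BR",433,292),("TR",450,215)]: print(nm,onz("top",u,v,.016))
E
```

```text
handle n 1456
((297.5, 173.5), (19.68992805480957, 77.85191345214844), 17.300527572631836) 0.27635449619784136 0.29615644191159585 0.9298118649550273
handle c [0.635  0.0299 0.29  ] [0.6365 0.0303 0.285 ]Traceback (most recent call last):
  File "<stdin>", line 12, in <module>
  File "h.py", line 10, in dep
    o,d=ray(n,u,v,M); return o+d*D
        ~~~^^^^^^^^^
  File "h.py", line 4, in ray
    c=M or bot.camera_model(n); f=240/np.tan(np.radians(c["vertical_fov"]/2)); E=c["extrinsics"]
           ~~~~~~~~~~~~~~~~^^^
ValueError: time passes only in moves, steps and waits
```

Run:
```python
import cv2
a=cv2.imread("pics/top0.png")[120:300,260:520]; cv2.imwrite("pics/topc.png",cv2.resize(a,None,fx=3,fy=3,interpolation=2))
a=cv2.imread("pics/side0.png")[120:390,210:430]; cv2.imwrite("pics/sidec.png",cv2.resize(a,None,fx=2.2,fy=2.2,interpolation=2))
```

```text
(no output)
```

View pics/topc.png

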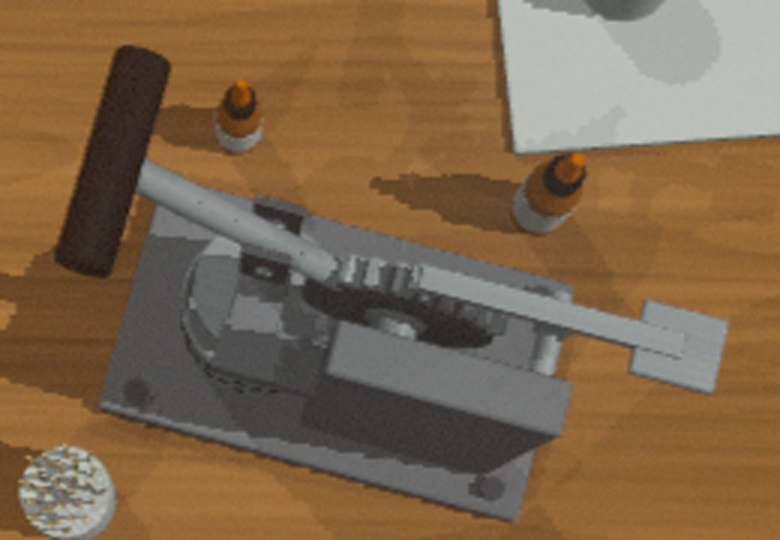

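View pics/sidec.png

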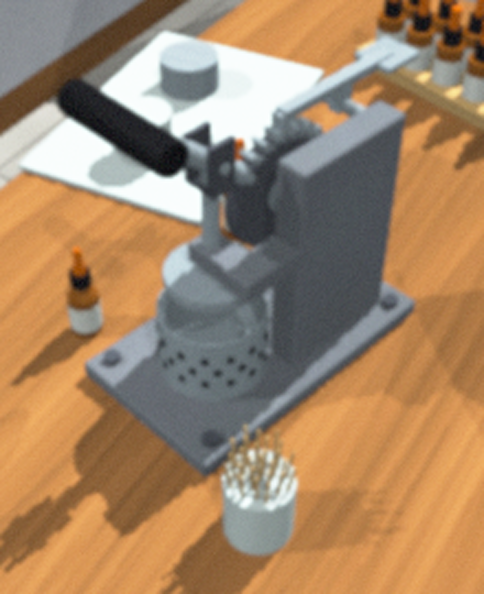

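The enlarged views show the tab clear of everything at top pixel (487,235), with the crossbar and rod free above the strainer. I'll cache the camera models and finish measuring.

```bash
python3 - <<'E'
from workcell import bot
import pickle
pickle.dump({n:bot.camera_model(n) for n in("side","top")},open("cm.pkl","wb"))
E
sed -i '2a import pickle\nCM=pickle.load(open("cm.pkl","rb"))' h.py; sed -i 's/M or bot.camera_model(n)/M or CM[n]/' h.py
python3 - <<'E'
from h import *
z=np.load("top0.npz");p,d=z["p"],z["d"]
np.set_printoptions(precision=4,suppress=True)
m=np.zeros((480,640),bool); m[205:265,460:515]=1
vs,us=np.nonzero(m); P=np.array([dep("top",u,v,d[v,u]) for u,v in zip(us,vs)])
k=(P[:,2]>.2)&(P[:,2]<.26); print("tab n",k.sum()); 
m2=np.zeros((480,640),np.uint8); m2[vs[k],us[k]]=1; m2=cv2.morphologyEx(m2,cv2.MORPH_OPEN,np.ones((13,13),np.uint8))
v2,u2=np.nonzero(m2); r=cv2.minAreaRect(np.c_[u2,v2].astype(np.float32)); print(r)
tab=onz("top",*r[0],.229); print("tab",tab, np.median(d[v2,u2]), dep("top",*r[0],np.median(d[v2,u2])))
h=onz("top",297.5,173.5,.292)
ax=(h-tab)[:2]; print("handle",h,"dist",np.linalg.norm(ax),"expect",.125+.19*np.cos(.75), "yaw of press y",np.degrees(np.arctan2(ax[1],ax[0])))
yv=ax/np.linalg.norm(ax); xv=np.array([yv[1],-yv[0]]); hinge=tab[:2]+.125*yv; print("hinge",hinge,"xv",xv,"yv",yv)
for u,v in [(293,256),(433,292),(450,215)]: 
    q=onz("top",u,v,.016)[:2]-hinge; print("corner press xy",q@xv,q@yv)
for u,v,zz in [(297.5,173.5,.292)]: print(proj("side",h), proj("side",tab))
for nm,u,v,zz in [("A",445,184,.05),("B",340,158,.045),("cup",283,284,.055)]:
    w=onz("top",u,v,zz); q=w[:2]-hinge; print(nm,w,"press",q@xv,q@yv)
E
```

```text
tab n 858
((484.5, 237.5), (21.0, 29.0), 90.0)
tab [ 0.5682 -0.2287  0.229 ] 0.7081387 [ 0.5679 -0.2282  0.2308]
handle [0.6344 0.0298 0.292 ] dist 0.26682049381892464 expect 0.26402088508602595 yaw of press y 75.64271189586728
hinge [ 0.5992 -0.1076] xv [ 0.9688 -0.248 ] yv [0.248  0.9688]
corner press xy -0.07383644358823 0.14588879507775196
corner press xy -0.06752406130601107 -0.11232534091513394
corner press xy 0.07699474970791273 -0.10818364921463174
[265.2307 174.019 ] [387.1839 145.466 ]
A [ 0.6953 -0.2153  0.05  ] press 0.11981771599915106 -0.08047081510749211
B [ 0.7403 -0.028   0.045 ] press 0.11691677395296941 0.11207169421066276
cup [0.5098 0.0644 0.055 ] press -0.12925246632023732 0.14447772431869796
```

Run:
```python
from h import *
np.set_printoptions(precision=3,suppress=True)
z=np.load("side0.npz");d=z["d"]
for u,v in [(520,182),(520,155),(525,100),(555,103),(462,150),(245,270)]: print(u,v,dep("side",u,v,d[v,u]))
```

```text
520 182 [ 0.362 -0.584  0.02 ]
520 155 [ 0.382 -0.578  0.09 ]
525 100 [ 0.411 -0.596  0.208]
555 103 [ 0.353 -0.597  0.215]
462 150 [ 0.533 -0.689  0.001]
245 270 [ 0.743 -0.017  0.01 ]
```

Request:
step_arm(plan=[[[0.1,0,0.1],[0,0,0]],[[0.1,0.1,0.24],[0,0,-0.07]],[[0.2,0.1,0.35],[0,0,-0.14]],[[0.25,0.2,0.45],[0,0,-0.2]],[[0.3,0.3,0.5],[0,0,-0.3]]], claw=-1)

```text
clock: 0.52
ee_pos: [0.2456, -0.5457, 0.4028]
tcp_rot: [179.9, -0.1, -11.5]
ft_force: [0.2, 0.6, 0.3]
gripper_width: 0.3
```

Request:
step_arm(plan=[[[0.1,0.09,0],[0,0,0]],[[0.2,0.18,0],[0,0,0]],[[0.3,0.27,0],[0,0,0]],[[0.39,0.36,0],[0,0,0]],[[0.48,0.45,0],[0,0,0]]])

```text
clock: 0.93
ee_pos: [0.39, -0.4086, 0.3998]
tcp_rot: [-180.0, 0.0, -11.1]
ft_force: [0.7, -0.5, 0.2]
gripper_width: 0.004
```

Request:
step_arm(plan=[[[0.1,0.09,0],[0,0,0]],[[0.2,0.18,0],[0,0,0]],[[0.3,0.27,0],[0,0,0]],[[0.4,0.37,-0.1],[0,0,0]],[[0.5,0.46,-0.2],[0,0,0]]])

```text
clock: 1.35
ee_pos: [0.5296, -0.2811, 0.353]
tcp_rot: [179.9, -0.2, -11.1]
ft_force: [-0.6, -0.8, -0.2]
gripper_width: 0.003
```

```bash
python3 -c "
from workcell import bot
s=bot.state();print(s['clock'],s['ee_pos'],s['tcp_rot'],s['ft_force'],s['gripper_width'])"
```

```text
1.35 [ 0.52959725 -0.2811486   0.35304979] [179.9073085   -0.23397672 -11.08636657] [-0.57431531 -0.81109116 -0.2140208 ] 0.002815180566757092
```

Request:
step_arm(plan=[[[0.09,0.1,-0.04],[0,0,0]],[[0.09,0.1,-0.14],[0,0,0]],[[0.09,0.1,-0.24],[0,0,0]],[[0.09,0.1,-0.24],[0,0,0]],[[0.09,0.1,-0.24],[0,0,0]]])

```text
clock: 1.77
ee_pos: [0.5538, -0.2519, 0.277]
tcp_rot: [-179.9, 0.3, -11.1]
ft_force: [-0.0, 0.5, 0.5]
gripper_width: -0.003
```

Run:
```python
from h import *
s=bot.state();print(s['clock'],s['ee_pos'],s['tcp_rot'],s['ft_force'])
t=bot.snapshot("top")[0]; q=bot.snapshot("side")[0]
a=cv2.resize(t[150:300,380:560],None,fx=2.2,fy=2.2); b=cv2.resize(q[60:210,300:480],None,fx=2.2,fy=2.2)
cv2.imwrite("pics/a1.png",np.hstack([a,b])[:,:,::-1])
```

```text
1.7667 [ 0.55375635 -0.25187764  0.27703958] [-179.90159858    0.29710812  -11.12189184] [-0.04341324  0.4823951   0.49630132]
```

View pics/a1.png

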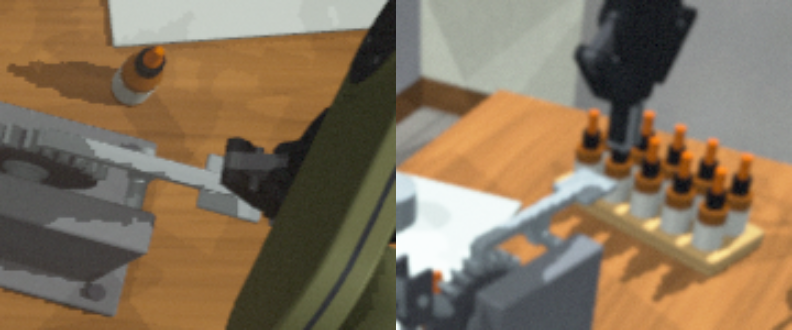

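The closed fingertips are above and slightly outside the tab's outer edge, so I'll move about 20 mm inward before pressing.

Request:
step_arm(plan=[[[0.03,0.03,0],[0,0,0]],[[0.06,0.05,0],[0,0,0]],[[0.06,0.05,-0.04],[0,0,0]],[[0.06,0.05,-0.06],[0,0,0]],[[0.06,0.05,-0.06],[0,0,0]]])

```text
clock: 2.28
ee_pos: [0.572, -0.237, 0.2589]
tcp_rot: [-179.9, 0.2, -11.1]
ft_force: [0.4, -0.1, 0.2]
gripper_width: -0.002
```

Run:
```python
from h import *
s=bot.state();print(s['clock'],s['ee_pos'],s['tcp_rot'],s['ft_force'])
t=bot.snapshot("top")[0]; q=bot.snapshot("side")[0]
a=cv2.resize(t[150:300,380:560],None,fx=2.2,fy=2.2); b=cv2.resize(q[60:210,300:480],None,fx=2.2,fy=2.2)
cv2.imwrite("pics/a2.png",np.hstack([a,b])[:,:,::-1])
```

```text
2.2833 [ 0.57201015 -0.23699202  0.25893005] [-179.94356595    0.22100897  -11.11315031] [ 0.37338539 -0.10346375  0.18695712]
```

View pics/a2.png

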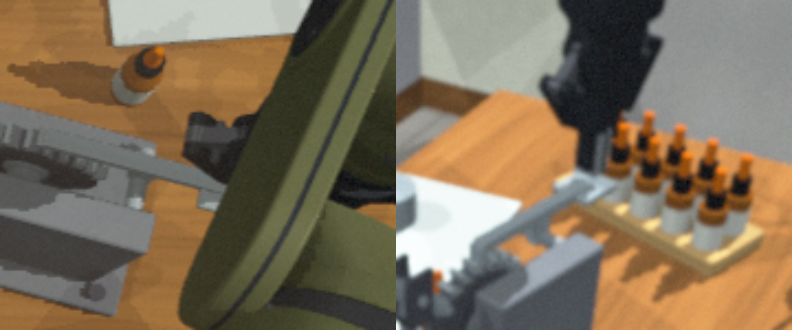

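The tips are directly over the tab, so I'll press gently and watch the force.

Request:
step_arm(plan=[[[0,0,-0.015],[0,0,0]],[[0,0,-0.03],[0,0,0]],[[0,0,-0.04],[0,0,0]],[[0,0,-0.05],[0,0,0]],[[0,0,-0.05],[0,0,0]]])

```text
clock: 2.8
ee_pos: [0.5727, -0.2383, 0.2466]
tcp_rot: [179.9, -0.0, -11.2]
ft_force: [0.2, -1.2, 1.9]
gripper_width: -0.003
```

Request:
step_arm(plan=[[[0,0,-0.01],[0,0,0]],[[0,0,-0.02],[0,0,0]],[[0,0,-0.03],[0,0,0]],[[0,0,-0.03],[0,0,0]],[[0,0,-0.03],[0,0,0]]])

```text
clock: 3.22
ee_pos: [0.5727, -0.2373, 0.237]
tcp_rot: [-180.0, 0.0, -11.1]
ft_force: [-0.3, -2.4, 1.3]
gripper_width: 0.001
```

Request:
step_arm(plan=[[[0,0,-0.01],[0,0,0]],[[0,0,-0.02],[0,0,0]],[[0,0,-0.02],[0,0,0]],[[0,0,-0.02],[0,0,0]]])

```text
clock: 3.55
ee_pos: [0.5729, -0.2377, 0.2339]
tcp_rot: [180.0, -0.1, -11.1]
ft_force: [-4.4, -1.8, 11.5]
gripper_width: 0.001
```

Request:
step_arm(plan=[[[0,0,-0.01],[0,0,0]],[[0,0,-0.01],[0,0,0]],[[0,0,-0.01],[0,0,0]]])

```text
clock: 3.8
ee_pos: [0.5731, -0.2378, 0.2335]
tcp_rot: [179.9, -0.1, -11.1]
ft_force: [-9.0, -0.3, 18.1]
gripper_width: -0.0
```

The force rose sharply at tip z of about 0.2115, where I expect the lower stop. I'll lift off and check visually.

Request:
step_arm(plan=[[[0,0,0.03],[0,0,0]],[[0,0,0.15],[0,0,0]],[[0,0,0.27],[0,0,0]],[[0,0,0.39],[0,0,0]],[[0,0,0.39],[0,0,0]]])

```text
clock: 4.22
ee_pos: [0.5751, -0.2377, 0.3544]
tcp_rot: [179.9, -0.7, -11.1]
ft_force: [0.6, 0.0, 1.5]
gripper_width: -0.0
```

Run:
```python
from h import *
s=bot.state();print(s['clock'],s['ee_pos'],s['tcp_rot'],s['ft_force'])
t=bot.snapshot("top")[0]; q,d=bot.snapshot("side"); np.savez("side3.npz",p=q,d=d)
cv2.imwrite("pics/a3.png",np.hstack([cv2.resize(t,(400,300)),cv2.resize(q[90:260,220:447],(400,300))])[:,:,::-1])
d0=np.load("side0.npz")["d"]
for u,v in [(380,148),(385,147),(390,146),(395,145),(400,144)]: print(dep("side",u,v,d0[v,u]),dep("side",u,v+6,d[v+6,u]))
```

```text
4.2167 [ 0.57510283 -0.23765861  0.35444407] [179.90939013  -0.71222993 -11.09196317] [0.56284087 0.00804078 1.52608417]
[ 0.57387096 -0.2113059   0.23087358] [ 0.57346612 -0.21329681  0.21821122]
[ 0.56838092 -0.21985575  0.23028163] [ 0.56992241 -0.22705228  0.2143469 ]
[ 0.56198292 -0.22626428  0.23102848] [ 0.56936016 -0.24919429  0.20538525]
[ 0.55670509 -0.23575487  0.22994572] [ 0.67362712 -0.55667211  0.02118951]
[ 0.66331322 -0.55815058  0.04406996] [ 0.66177961 -0.56033981  0.0259715 ]
```

View pics/a3.png

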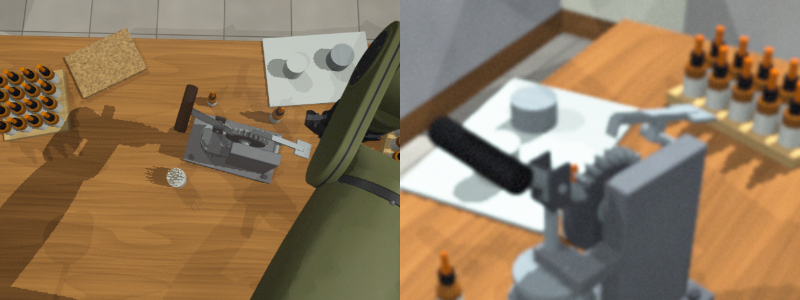

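The side view shows the tab now sloping about 0.34 rad with the tool clear of it, so the pawl is at its lower stop. The lever is still up. Next I'll go to the crossbar.

Request:
step_arm(plan=[[[0,0.03,0.12],[0,0,0]],[[0.03,0.15,0.18],[0,0,0]],[[0.06,0.27,0.18],[0,0,0]],[[0.1,0.4,0.18],[0,0,0]],[[0.13,0.53,0.18],[0,0,0]]])

```text
clock: 4.73
ee_pos: [0.6117, -0.0765, 0.3969]
tcp_rot: [-179.9, 0.2, -11.2]
ft_force: [0.4, -0.6, 0.0]
gripper_width: -0.003
```

Request:
step_arm(plan=[[[0.03,0.12,0],[0,0,0]],[[0.06,0.24,0],[0,0,0]],[[0.07,0.36,0],[0,0,0]],[[0.07,0.36,0],[0,0,0]],[[0.07,0.36,0],[0,0,0]]])

```text
clock: 5.15
ee_pos: [0.6322, 0.0318, 0.3963]
tcp_rot: [180.0, 0.3, -10.9]
ft_force: [-0.4, -0.1, 0.4]
gripper_width: 0.003
```

Request:
step_arm(plan=[[[0,0,-0.1],[0,0,0]],[[0.01,0,-0.19],[0,0,0]],[[0.01,0,-0.2],[0,0,0]],[[0.01,0,-0.2],[0,0,0]]])

```text
clock: 5.48
ee_pos: [0.6343, 0.0285, 0.3353]
tcp_rot: [179.9, 0.4, -11.2]
ft_force: [-0.7, -0.2, 0.4]
gripper_width: -0.002
```

Run:
```python
from h import *
s=bot.state();print(s['clock'],s['ee_pos'],s['tcp_rot'],s['ft_force'])
q,d=bot.snapshot("side"); w=bot.snapshot("wrist")[0]
cv2.imwrite("pics/a4.png",np.hstack([cv2.resize(w,(400,300)),cv2.resize(q[90:260,220:447],(400,300))])[:,:,::-1])
```

```text
5.4833 [0.63431172 0.02850331 0.335323  ] [179.94260629   0.43742107 -11.21074212] [-0.7232468  -0.16835286  0.36581076]
```

View pics/a4.png

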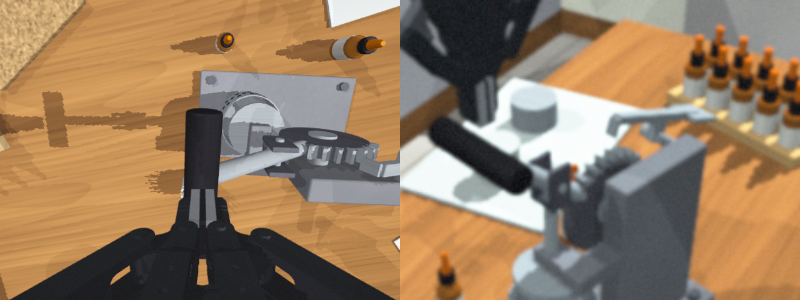

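The tips sit centred over the bar's middle in both views, so I'll push down along the arc.

Request:
step_arm(plan=[[[0,0,-0.04],[0,0,0]],[[0,0.01,-0.06],[0,0,0]],[[0.01,0.03,-0.08],[0,0,0]],[[0.01,0.05,-0.11],[0,0,0]],[[0.01,0.06,-0.13],[0,0,0]]])

```text
clock: 6.0
ee_pos: [0.6409, 0.0488, 0.3023]
tcp_rot: [-179.8, -0.4, -11.1]
ft_force: [4.9, 2.4, 7.3]
gripper_width: 0.003
```

Request:
step_arm(plan=[[[0,0.02,-0.03],[0,0,0]],[[0.01,0.03,-0.06],[0,0,0]],[[0.01,0.05,-0.09],[0,0,0]],[[0.01,0.06,-0.12],[0,0,0]],[[0.01,0.06,-0.12],[0,0,0]]])

```text
clock: 6.42
ee_pos: [0.6441, 0.0692, 0.2662]
tcp_rot: [-179.6, -0.4, -11.0]
ft_force: [2.9, 5.5, 4.5]
gripper_width: -0.0
```

Run:
```python
from h import *
s=bot.state();print(s['clock'],s['ee_pos'],s['tcp_rot'],s['ft_force'])
q,d=bot.snapshot("side"); w=bot.snapshot("wrist")[0]
cv2.imwrite("pics/a5.png",np.hstack([cv2.resize(w,(400,300)),cv2.resize(q[90:260,220:447],(400,300))])[:,:,::-1])
```

```text
6.4167 [0.64414683 0.06920595 0.26622227] [-179.57861028   -0.40864289  -11.0267289 ] [2.90660647 5.50217466 4.49595986]
```

View pics/a5.png

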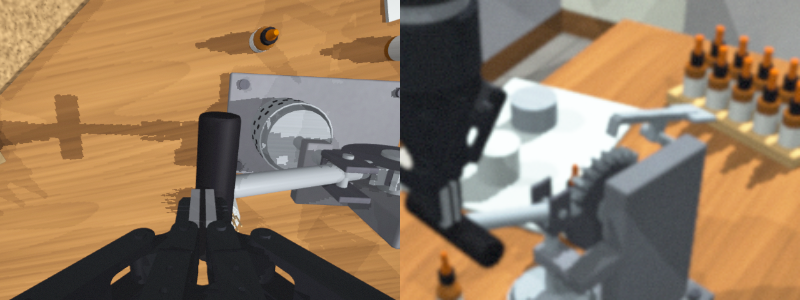

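Request:
step_arm(plan=[[[0,-0.01,-0.03],[0,0,0]],[[0,-0.01,-0.06],[0,0,0]],[[0,-0.01,-0.09],[0,0,0]],[[0,0,-0.12],[0,0,0]],[[0,0,-0.14],[0,0,0]]])

```text
clock: 6.93
ee_pos: [0.6431, 0.0672, 0.2235]
tcp_rot: [-179.8, -0.2, -11.1]
ft_force: [1.6, 3.1, 5.8]
gripper_width: 0.003
```

Request:
step_arm(plan=[[[0,0.01,-0.02],[0,0,0]],[[0,0.02,-0.04],[0,0,0]],[[0,0.02,-0.06],[0,0,0]],[[0,0.02,-0.08],[0,0,0]],[[0,0.02,-0.08],[0,0,0]]])

```text
clock: 7.35
ee_pos: [0.6411, 0.0717, 0.1968]
tcp_rot: [-180.0, 0.1, -11.1]
ft_force: [0.7, -0.0, 0.6]
gripper_width: -0.0
```

Request:
step_arm(plan=[[[0,0,-0.01],[0,0,0]],[[0,0,-0.02],[0,0,0]],[[0,0,-0.03],[0,0,0]],[[0,0,-0.03],[0,0,0]]])

```text
clock: 7.68
ee_pos: [0.6412, 0.0715, 0.1885]
tcp_rot: [180.0, 0.1, -11.1]
ft_force: [0.3, 0.5, 0.9]
gripper_width: -0.002
```

The force dropped to nearly zero, so I'll look before pushing further.

Run:
```python
from h import *
s=bot.state();print(s['clock'],s['ee_pos'],s['tcp_rot'],s['ft_force'])
q,d=bot.snapshot("side"); w=bot.snapshot("wrist")[0]
cv2.imwrite("pics/a6.png",np.hstack([cv2.resize(w,(400,300)),cv2.resize(q[90:260,220:447],(400,300))])[:,:,::-1])
```

```text
7.6833 [0.6412002  0.07153094 0.1885302 ] [ 1.79986945e+02  8.97505787e-02 -1.11293673e+01] [0.28130461 0.50943755 0.92626089]
```

View pics/a6.png

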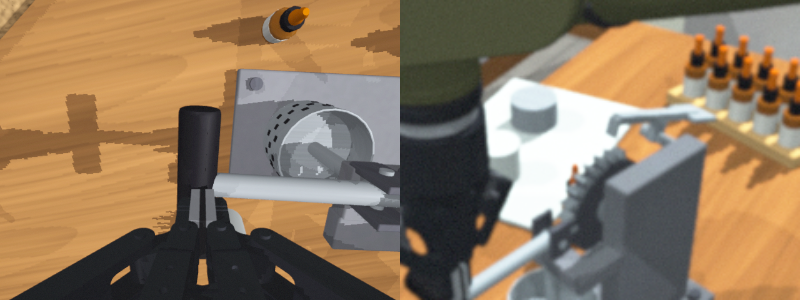

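Request:
step_arm(plan=[[[0,0.01,-0.01],[0,0,0]],[[0,0.01,-0.015],[0,0,0]],[[0,0.01,-0.02],[0,0,0]],[[0,0.01,-0.02],[0,0,0]]])

```text
clock: 8.12
ee_pos: [0.642, 0.0736, 0.1853]
tcp_rot: [179.9, -0.0, -11.1]
ft_force: [-2.9, -2.3, 9.3]
gripper_width: -0.0
```

Request:
step_arm(plan=[[[0,0,-0.01],[0,0,0]],[[0,0,-0.015],[0,0,0]],[[0,0,-0.015],[0,0,0]]])

```text
clock: 8.37
ee_pos: [0.6422, 0.0736, 0.1849]
tcp_rot: [179.9, -0.1, -11.1]
ft_force: [-11.6, -2.9, 23.8]
gripper_width: 0.0
```

This is a hard stop: 24 N with no motion, at exactly the predicted height. I'll lift clear, move away and check.

Request:
step_arm(plan=[[[0,0,0.05],[0,0,0]],[[0,0,0.15],[0,0,0]],[[0,0,0.28],[0,0,0]],[[0,0,0.4],[0,0,0]],[[0,0,0.5],[0,0,0]]])

```text
clock: 8.78
ee_pos: [0.6418, 0.0744, 0.3312]
tcp_rot: [-180.0, -0.1, -11.1]
ft_force: [0.5, -0.6, 1.2]
gripper_width: -0.004
```

Request:
step_arm(plan=[[[-0.05,0.1,0.1],[0,0,0]],[[-0.1,0.2,0.2],[0,0,0]],[[-0.15,0.3,0.25],[0,0,0]],[[-0.2,0.4,0.25],[0,0,0]],[[-0.25,0.5,0.25],[0,0,0]]])

```text
clock: 9.2
ee_pos: [0.5663, 0.2258, 0.4061]
tcp_rot: [-179.9, -0.2, -11.2]
ft_force: [0.6, 0.3, -1.2]
gripper_width: 0.006
```

Request:
step_arm(plan=[[[0,0.1,0],[0,0,0]],[[-0.05,0.2,0],[0,0,0]],[[-0.1,0.3,0],[0,0,0]],[[-0.1,0.3,0],[0,0,0]],[[-0.1,0.3,0],[0,0,0]]])

```text
clock: 9.62
ee_pos: [0.5359, 0.3157, 0.4032]
tcp_rot: [180.0, 0.0, -11.0]
ft_force: [0.2, -0.3, -0.3]
gripper_width: 0.003
```

Run:
```python
from h import *
np.set_printoptions(precision=3,suppress=True)
s=bot.state();print(s['clock'],s['ee_pos'],s['ft_force'])
t,dt=bot.snapshot("top"); q,d=bot.snapshot("side"); np.savez("f.npz",t=t,dt=dt,q=q,d=d)
cv2.imwrite("pics/a7.png",np.hstack([cv2.resize(t[100:340,220:540],(400,300)),cv2.resize(q[90:390,190:510],(400,375))[:300]])[:,:,::-1])
```

```text
9.6167 [0.536 0.316 0.403] [ 0.23  -0.271 -0.298]
```

View pics/a7.png

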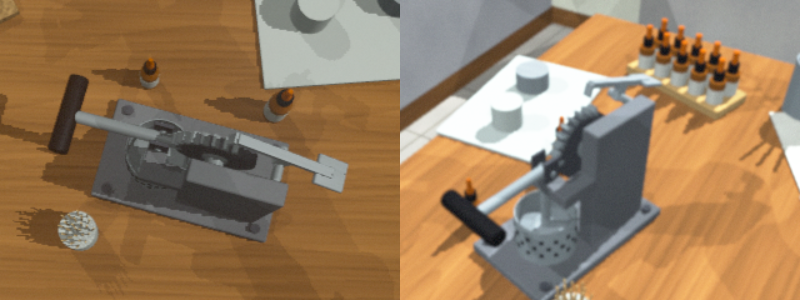

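Run:
```python
from h import *
np.set_printoptions(precision=4,suppress=True)
z=np.load("f.npz");t,dt,q,d=z["t"],z["dt"],z["q"],z["d"]
# handle bar top heights
m=(t.max(2)<75)
v,u=np.nonzero(m); P=np.array([dep("top",a,b,dt[b,a]) for a,b in zip(u,v)])
k=(P[:,2]>.12)&(P[:,2]<.3)&(P[:,1]>.03)&(P[:,1]<.12); print("bar",k.sum(),P[k].mean(0),np.percentile(P[k,2],[5,50,95]))
# tab slope from side depth
vs,us=np.mgrid[135:165,370:405]; P=np.array([dep("side",a,b,d[b,a]) for a,b in zip(us.ravel(),vs.ravel())])
yv=np.array([.2327,.9725]); hin=np.array([.6012,-.1085]); s=(P[:,:2]-hin)@yv
k=(P[:,2]>.18)&(P[:,2]<.24)&(s<-.11)&(s>-.15); f=np.polyfit(s[k],P[k,2],1); print("tab slope rad",k.sum(),np.arctan(f[0]))
t0=np.load("top0.npz")["p"]
for n,(a,b) in dict(A=(445,184),B=(340,158),cup=(283,284)).items():
    g=lambda i:cv2.cvtColor(i,cv2.COLOR_RGB2GRAY)
    r=cv2.matchTemplate(g(t)[b-40:b+40,a-40:a+40],g(t0)[b-20:b+20,a-20:a+20],cv2.TM_CCOEFF_NORMED); _,mx,_,l=cv2.minMaxLoc(r); print(n,mx,l[0]-20,l[1]-20)
```

```text
bar 971 [0.644  0.074  0.1619] [0.1552 0.1627 0.1659]
tab slope rad 154 0.33793435776870817
A 0.9957271814346313 0 0
B 0.9758481979370117 0 0
cup 0.9976009130477905 0 0
```

The last pictures show the lever level and the plate in the strainer. The bar top is at 0.163 m, which matches the lowest stop, the tab slope is about 0.34 rad, and the bottles and cup haven't moved.

```bash
python3 -c "
from workcell import bot
print(bot.finish_job())"
```

```text
the job is handed in; nothing more can be done
None
```

I pressed the pawl's tab down with closed fingertips to its lower stop, where the force rose to about 18 N. I then pushed the crossbar down along its arc to its lowest stop (24 N with no further motion), lifted the arm clear and handed the job in. No verdict is reported.

**Last checks:**
- **Lever:** the bar top is at 0.163 m, as expected at the lowest stop, and the plate sits in the strainer.
- **Pawl:** the tab slopes about 0.34 rad, so the pawl is still pressed free.
- **Bottles and cup:** all three show zero pixel shift in the top view.
- **Arm:** it is clear of everything, with the force reading near zero.

**Oddities:** contact force dropped to nearly zero late in the lever push. I looked and then pushed on gently until I felt the stop. Both hard-stop readings also showed a sideways force of about 10 N along x.

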